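Hold the offset lever ready over the magnet chuck

ROBOT

A 6-joint arm with a two-finger parallel gripper is mounted at the origin on the work surface. World frame = base frame: x ahead of the robot, y to its left, z up, the work surface at z = 0. Lengths are in m, angles in rad, forces in N, time in s.
With the tool pointing down it reaches from about 0.25 to 0.775 m from the base axis. Payload 4 kg.
Tool frame: the origin (TCP) lies at the very end of the fingers, on their centre line; the grasp point (between the pads) lies 19 mm behind it; z points along the fingers, y is the line along which they close (so a half turn about z gives the same grasp; the last joint's range is limited). The gripper opens to 94 mm and grips with 3 to 60 N. Pads are 16 mm wide; open, the fingers measure 119 mm over their backs; the gripper's body (75 mm by 177 mm) begins 78 mm behind the grasp point.
Start: joints at [-0.103, 0.087, 1.371, -0, 1.684, -0.103], TCP at [0.55, -0, 0.206] pointing down, gripper open.
Joint ranges: [-3.1, 3.1], [-0.76, 2.03], [0.27, 2.55], [-1.08, 4.22], [0.17, 2.65], [-2.57, 2.57]. Speed limits (rad/s): [2.79, 2.79, 3.14, 3.14, 3.14, 3.14].

INTERFACE

Orientations are given as [roll, pitch, yaw] about the fixed x, y, z axes, in that order (R = Rz(yaw) Ry(pitch) Rx(roll)).
In Python, from bench import robot, vision gives the robot as it stands.
- The arm moves only by the shell command python3 -m crank 'ROWS'. ROWS is JSON, a list of rows, each a list of 3 entries, a list of its own where there are three numbers: the closure, from 0 (fully open) to 1 (shut), then the shift along the tool's x, y, z in m, then the turn, a rotation vector about the tool's x, y, z in degrees. A call has 1 to 8 rows; each row shifts and turns the commanded pose from where the row before left it, along the tool's axes as they then stand; what a row does not reach is not made up. A row lasts 1/10 s, in which the tool goes at most 50 mm and 8.59 degrees, less where a joint would pass 70% of its speed; a pose out of reach is approached as far as the arm can. A call with a gripper value outside its range is refused whole. The fingers move at their own pace and stop on an object; the grip force is fixed at half the most. Time passes only in rows, so rows that do not move let the fingers close. It gives the time, the measured TCP pose, the force, the opening and the grip force at its end, in the units of the state.
- robot.get_obs(): the state, without advancing time (a new reading comes with each control period).
- vision.snapshot(name): name is "scene" or "side" or "wrist"; returns a dict with "color" (480x640x3 uint8, red, green, blue), "z_map" (480x640 float32, m along the optical axis (not along the pixel's ray), 0 where there is no reading), "fx", "fy", "cx", "cy" (pixels), "R" (3x3) and "t" (3): a world point X has camera coordinates R X + t. Camera axes: x right, y down, z forward; pixel columns grow to the right and rows downward; lengths in m; the calibration is good to about 2 mm. The wrist camera is an equidistant fisheye: a pixel r from the principal point sees the ray r / f radians off the axis. A picture is of the moment at which its call begins.
- robot.close_job(): hands the job in; it is judged then, once.
The state is a dict: "time": time; "joint_positions": joint angles; "qvel": joint speeds; "joint_torque": joint torques, N m; "tool_pos": TCP position; "ee_rot": TCP orientation; "wrist_force": force on the tool from outside, world axes, zero at the start; "wrist_torque": the same for the moment, N m; "width": finger opening in m; "finger_force": force on a finger pad.
Only numpy, scipy, OpenCV 4.12 (cv2) and the standard library are available. Lean on these libraries where they do the work, as an engineer would, in place of code of your own. Each camera call takes 0.05 s, during which the arm holds its last target. There are 200 camera calls.

TASK

Flip the toggle handle of the magnet chuck from on to off, so that the magnet cannot snatch the work. Then pick up the cast offset lever by its balance point, carry it over the chuck and hold it there level and still, its underside about 5 cm above the chuck's face, with the hub's bore straight above the single locating pin and the small eye above the gap between the two thin pins. Do not put it down or let go: finish while holding it, never letting it touch the chuck, and leave the other things on the bench where they are.

Things in the scene. Friction and masses are not known exactly. Their poses are not given: they have to be found in the camera images.
- lever: the workpiece: dark cast-iron offset lever, about 0.55 kg, lying loose on the bench. Heavy round hub at one end, a straight bar 14 wide, then a bend to +y ending in a small eye. Origin at its underside, 3 mm to the +y side of the bar's centre line beside the balance point; x along the straight bar from hub to eye, z up. The bar is 7 to 25 mm above the underside and free from x = -28 to +45.
- lever_balance (a point): the balance point of the heavy-ended lever, in the middle of the straight bar, 49 mm from the hub's centre towards the eye and 16 mm above the lever's underside; axes as the lever's.
- lever_bore (a point): centre of the hub's through bore (diameter 18) at the lever's underside, lever x = -49, y = -3 mm; hub outer diameter 41, height 32.
- lever_eye (a point): centre of the small eye (outer diameter 24, hole 10, height 25) at the lever's underside, lever x = 101, y = 20 mm.
- chuck: the fixture: permanent-magnet chuck fixed on the bench, a grey block with a bright, striped steel face, 220 (x) by 90 (y) mm, face 55 above the bench. On it stand a single locating pin (diameter 12, 15 high) and, near the other end, a pair of thinner pins (diameter 8, 15 high). Origin: block centre at bench level; x along it from single pin to pair, z up. The magnet's handle is on its -y side.
- chuck_pin (a point): foot of the single locating pin, on the chuck's face (x = -49, y = -3 mm in the chuck's frame): the lever's bore belongs above it.
- chuck_fork (a point): point on the chuck's face midway between the two thin pins (x = 101, y = 20 mm in the chuck's frame): the lever's eye belongs above it.
- magnet_switch (a joint): angle (rad) of the chuck's toggle handle: 0 = ON, leaning 0.6 rad from upright towards the single-pin end (-x of the chuck); 1.2 = OFF, leaning 0.6 rad the other way (+x of the chuck); 0.6 = upright. Over-centre: pushed past upright it falls over to the other stop by itself; about 1 N at the handle moves it.
- switch_pivot (a point): pivot of the handle, beside the chuck's -y side (x = 0, y = -76 mm in the chuck's frame), 36 mm above the bench; the handle swings in the upright plane along the chuck's x.
- switch_tip (a point): centre of the black ball (diameter 24) at the end of the handle; the steel rod below it is 12 thick, the ball's centre 75 mm from the pivot.
- tin_box: bystander, loose, to be left alone: open sheet-metal box 90 x 70 x 45 mm.
- pliers: bystander, loose, to be left alone: blue-handled pliers, height 16, length 145 mm.
- scriber: bystander, loose, to be left alone: steel scriber near the lever, thickness 9, length 130 mm.
- parallel: bystander, loose, to be left alone: bright steel parallel bar beside the chuck, 100 x 14 x 22 mm.
Things that resemble listed ones, but are neither listed nor needed, are in the scene too. What is shaped like the lever but purple is not meant.

How it is judged:
By the outcome, as a careful person would: the job done as asked, in the order asked, and still so for the second after the job is handed in, while the arm keeps its last pose, push and grip.
It also fails if it takes over 58 s, if anything falls off the work surface, if the arm or the gripper's body presses on something with over 40 N, if the wrist force passes 120 N, or if a joint passes its speed limit or range.

## Working session

There is one attempt and no reset: what is moved stays moved. The work goes in short steps, Python scripts to look and compute and a shell command to move; the robot and the scene stay as the last step left them, time stands still between calls to the robot, and variables do not carry over. Pictures are saved under pics/ and viewed, at most 10 in all, crops included, and the job is handed in when it is done.

```bash
mkdir -p pics; cat > h.py <<'E'
import numpy as np, cv2, pickle
from bench import robot, vision
def snap(n,f):
    s=vision.snapshot(n); pickle.dump(s,open(f'pics/{f}.pkl','wb')); cv2.imwrite(f'pics/{f}.png',s['color'][:,:,::-1]); return s
def load(f): return pickle.load(open(f'pics/{f}.pkl','rb'))
def world(s,u,v,d=None):
    if d is None:
        w=s['z_map'][int(v)-1:int(v)+2,int(u)-1:int(u)+2]; d=np.median(w[w>0])
    c=np.array([(u-s['cx'])/s['fx']*d,(v-s['cy'])/s['fy']*d,d]); return s['R'].T@(c-s['t'])
def onz(s,u,v,z):
    c=np.array([(u-s['cx'])/s['fx'],(v-s['cy'])/s['fy'],1]); r=s['R'].T@c; o=-s['R'].T@s['t']; return o+r*(z-o[2])/r[2]
def proj(s,X):
    c=s['R']@np.array(X)+s['t']; return s['fx']*c[0]/c[2]+s['cx'], s['fy']*c[1]/c[2]+s['cy']
E
python3 -c "
from h import *
for n in ('scene','side'):
    s=snap(n,n+'0'); print(n,s['fx'],s['cx'],s['cy'],-s['R'].T@s['t'],s['R'].round(2).tolist())
o=robot.get_obs(); print(o['time'],o['tool_pos'],o['ee_rot'],o['width'])
"
```

```text
scene 508.3728793473838 324.2032166928591 242.36415463978753 [1.12075699 0.49426156 0.66241781] [[-0.68, 0.73, 0.01], [0.45, 0.43, -0.78], [-0.58, -0.53, -0.62]]
side 447.0339667369737 317.5977019621299 247.2344242379145 [0.22279853 0.61447644 0.50783874] [[-0.9, -0.44, -0.02], [-0.2, 0.45, -0.87], [0.4, -0.78, -0.49]]
0.1 [ 5.49537950e-01 -2.37215500e-07  2.04458011e-01] [-3.13970260e+00 -1.77354398e-04  1.57075614e+00] 0.09423473241243986
```

View pics/scene0.png

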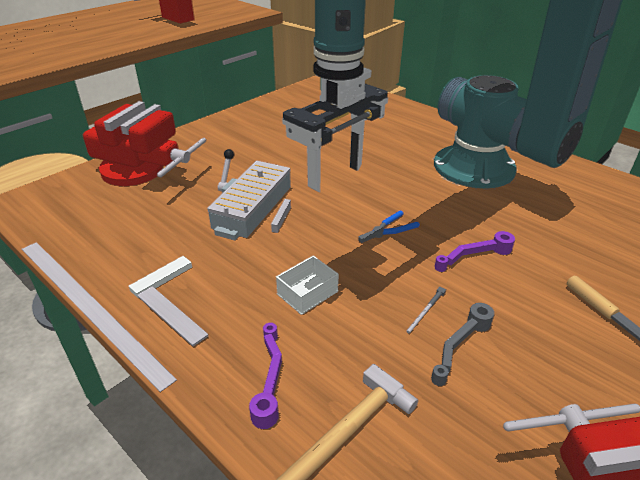

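View pics/side0.png

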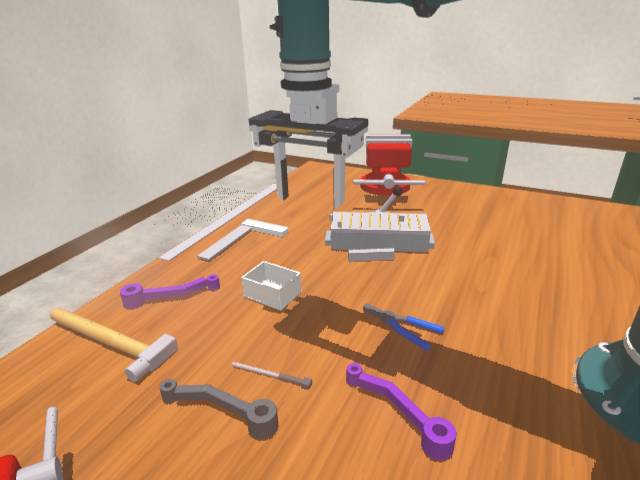

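Candidates for the lever: dark grey at scene (hub 481,316; eye 441,375), and purple ones at (504,240) and (264,408), which are excluded by colour. The handle's ball is at (229,154), and the red vise bar's end at (203,142) resembles it. The chuck is at (250,200). I'll check these in one close crop mosaic.

```bash
python3 -c "
from h import *
a=load('scene0')['color'][:,:,::-1]; b=load('side0')['color'][:,:,::-1]
def c(im,u,v): return cv2.resize(im[v:v+100,u:u+133],(399,300),interpolation=cv2.INTER_CUBIC)
m=np.vstack([np.hstack([c(a,190,142),c(a,400,295)]),np.hstack([c(b,315,175),c(b,155,355)])])
cv2.imwrite('pics/m1.png',m)"
```

```text
(no output)
```

View pics/m1.png

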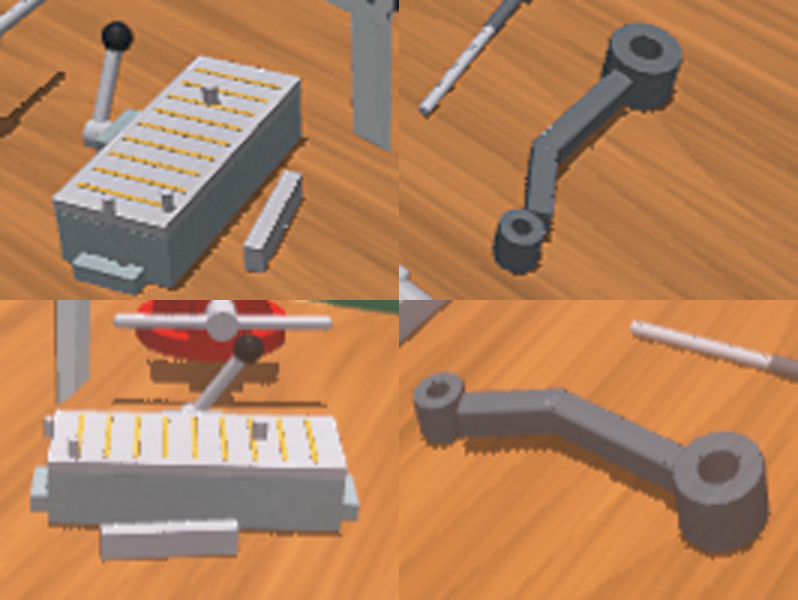

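```bash
cat >> h.py <<'E'
def rigid(M,W):
    M=np.array(M);W=np.array(W)[:,:2];m=M.mean(0);w=W.mean(0)
    H=(M-m).T@(W-w); a=np.arctan2(H[0,1]-H[1,0],H[0,0]+H[1,1]); R=np.array([[np.cos(a),-np.sin(a)],[np.sin(a),np.cos(a)]])
    t=w-R@m; return t,a,((R@M.T).T+t-W)*1e3
E
python3 -c "
from h import *
np.set_printoptions(precision=4,suppress=True)
a=load('scene0');b=load('side0')
fa=lambda x,y,u,v:(x/3+u,y/3+v)
ca=[fa(*p,190,142) for p in [(197,57),(300,77),(165,230),(55,203)]]
cm=[(-.11,-.045),(-.11,.045),(.11,.045),(.11,-.045)]
W=[onz(a,*p,.055) for p in ca]; print('chuck scene',rigid(cm,W))
pm=[(-.049,-.003)]; 
print('depth',[world(a,*fa(*p,190,142)) for p in [(150,140),(117,37)]])
print('pin foot',onz(a,*fa(213,103,190,142),.055),'pin top',onz(a,*fa(210,90,190,142),.070),'thin tops',onz(a,*fa(108,201,190,142),.070),onz(a,*fa(168,194,190,142),.070))
print('parallel',[world(a,*fa(*p,190,142)) for p in [(290,180),(255,245)]])
cb=[fa(x,y-300,315,175) for x,y in [(332,416),(346,474),(48,466),(54,410)]]
W=[onz(b,*p,.055) for p in cb]; print('chuck side',rigid(cm,W))
lm=[(-.049,-.003),(.101,.020)]
for s,n,h,e in ((a,'scene',(482,310.7),(441,370.3)),(b,'side',(261.7,410.7),(168.3,384.3))):
    W=[onz(s,*h,.032),onz(s,*e,.025)]; print(n,W,rigid(lm,W))
print(world(a,460,335),world(a,451,350), world(b,220,397))
o=robot.get_obs(); print(o['ee_rot'],o['joint_positions'])
"
```

```text
chuck scene (array([ 0.5206, -0.269 ]), np.float64(0.3822712455894046), array([[-0.3497, -0.8855],
       [ 1.1191,  0.8041],
       [-1.3102,  2.0465],
       [ 0.5408, -1.9651]]))
depth [array([ 0.5399, -0.2846,  0.0537]), array([ 0.5101, -0.3519,  0.1018])]
pin foot [ 0.4741 -0.2888  0.055 ] pin top [ 0.479  -0.2852  0.07  ] thin tops [ 0.6246 -0.225   0.07  ] [ 0.5911 -0.2021  0.07  ]
parallel [array([ 0.4722, -0.2079,  0.0211]), array([ 0.5455, -0.1677,  0.02  ])]
chuck side (array([ 0.514 , -0.2681]), np.float64(0.36038750278225856), array([[-2.3805,  3.6388],
       [ 0.0738, -4.8889],
       [ 3.7673, -2.8331],
       [-1.4606,  4.0833]]))
scene [array([0.4834, 0.2855, 0.032 ]), array([0.6336, 0.3001, 0.025 ])] (array([0.532 , 0.2857]), np.float64(-0.0546969007939674), array([[-0.4036, -0.0395],
       [ 0.4036,  0.0395]]))
side [array([0.4806, 0.2853, 0.032 ]), array([0.6322, 0.2982, 0.025 ])] (array([0.5299, 0.285 ]), np.float64(-0.06742426122375843), array([[ 0.2151,  0.0183],
       [-0.2151, -0.0183]]))
[0.5494 0.2836 0.0231] [0.5883 0.2901 0.0247] [0.5494 0.2858 0.0256]
[-3.1397 -0.0002  1.5708] [-0.1032  0.0879  1.372  -0.      1.6836 -0.1031]
```

The crops show the grey lever (hub 482,311; eye 441,370), its size fitting to 0.4 mm. The chuck has its handle leaning to the single-pin end, with the ball at (229,154). Next I'll check the vise clearance and work out the flip move.

```bash
python3 -c "
from h import *
np.set_printoptions(precision=3,suppress=True)
a=load('scene0')
v,u=np.mgrid[90:190:2,80:260:2]; d=a['z_map'][v,u]; 
c=np.stack([(u-a['cx'])/a['fx']*d,(v-a['cy'])/a['fy']*d,d],-1); P=((c-a['t'])@a['R']).reshape(-1,3)
L=(P[:,:2]-[.5195,-.2685])@np.array([[np.cos(.38),-np.sin(.38)],[np.sin(.38),np.cos(.38)]])
k=(P[:,2]>.03)&(L[:,1]<-.1)&(L[:,1]>-.35)&(abs(L[:,0])<.25)
o=np.c_[L*1e3,P[:,2]*1e3][k]
for y0 in range(-340,-100,30):
    q=o[(o[:,1]>=y0)&(o[:,1]<y0+30)]
    if len(q): print(y0,q[:,0].min(),q[:,0].max(),'zmax',q[:,2].max())
"
python3 -m crank '[[1,[-0.05,0,0],[0,0,-7.3]],[1,[-0.05,0,0],[0,0,-7.3]],[1,[-0.05,0,0],[0,0,-7.2]],[1,[-0.05,0,0],[0,0,0]]]'
```

```text
-340 -100.6735805454449 26.78172264876995 zmax 162.13201912768383
-310 -97.99931377464448 28.673311452267647 zmax 162.98536477503464
-280 -90.79530334494548 27.909818477283643 zmax 155.958517064102
-250 -91.99882288339863 22.9795415517655 zmax 151.75153612938396
-220 -123.38079742645749 62.77514149293145 zmax 91.71262978784421
-190 -125.85396106836095 -20.851458772642864 zmax 88.71824652641676
time: 0.5
tool_pos: [0.5871, -0.1962, 0.2054]
ee_rot: [-3.141, -0.0, 1.953]
wrist_force: [0.2, -0.3, 0.3]
width: 0.0657
finger_force: 0.0
```

```bash
python3 -m crank '[[1,[-0.0236,-0.037,0],[0,0,0]],[1,[-0.0236,-0.037,0],[0,0,0]],[1,[-0.0236,-0.037,0],[0,0,0]],[1,[-0.0236,-0.037,0],[0,0,0]],[1,[-0.0236,-0.037,0],[0,0,0]],[1,[0,0,0.04],[0,0,0]],[1,[0,0,0.04],[0,0,0]],[1,[0,0,0.035],[0,0,0]]]'
python3 -c "
from h import *
snap('scene','scene1');s=snap('side','side1')
a=load('scene1')['color'][:,:,::-1]; b=s['color'][:,:,::-1]
def c(im,u,v): return cv2.resize(im[v:v+133,u:u+133],(399,399),interpolation=cv2.INTER_CUBIC)
cv2.imwrite('pics/m2.png',np.hstack([c(a,190,110),c(b,315,120)]))"
```

```text
time: 1.3
tool_pos: [0.4585, -0.3727, 0.0881]
ee_rot: [-3.141, -0.001, 1.95]
wrist_force: [-0.9, 0.4, 0.1]
width: 0.002
finger_force: 0.0
```

View pics/m2.png

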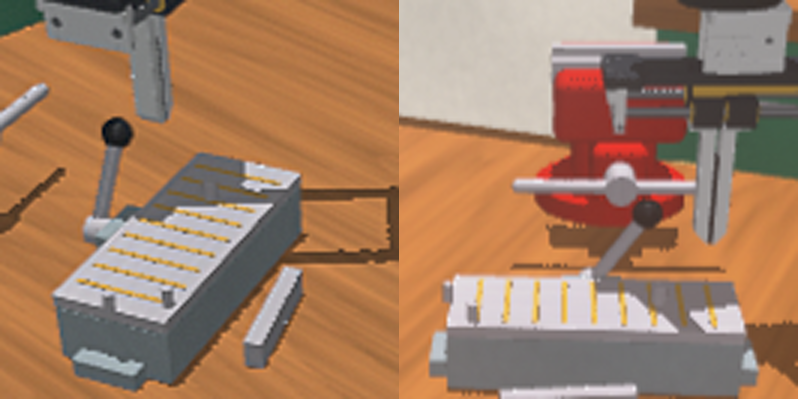

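The closed fingers stand behind the handle, in line with its swing plane. I'll sweep along the chuck's +x.

```bash
python3 -m crank '[[1,[0,0.02,0.003],[0,0,0]],[1,[0,0.02,0],[0,0,0]],[1,[0,0.015,0],[0,0,0]],[1,[0,0.015,0],[0,0,0]],[1,[0,0.015,0],[0,0,0]],[1,[0,0.015,0],[0,0,0]],[1,[0,0.01,0],[0,0,0]],[1,[0,0,0],[0,0,0]]]'
python3 -m crank '[[1,[0,-0.03,0],[0,0,0]],[1,[0,-0.04,-0.01],[0,0,0]],[1,[0,0,-0.05],[0,0,0]],[1,[0,0,-0.05],[0,0,0]],[1,[0.02,0,-0.03],[0,0,0]]]'
python3 -c "
from h import *
snap('scene','scene2');s=snap('side','side2')
a=load('scene2')['color'][:,:,::-1]; b=s['color'][:,:,::-1]
def c(im,u,v): return cv2.resize(im[v:v+133,u:u+133],(399,399),interpolation=cv2.INTER_CUBIC)
cv2.imwrite('pics/m3.png',np.hstack([c(a,190,110),c(b,315,120)]))"
```

```text
time: 2.2
tool_pos: [0.5584, -0.3328, 0.0875]
ee_rot: [-3.131, -0.002, 1.951]
wrist_force: [-9.9, -2.3, 4.5]
width: 0.0004
finger_force: 5.2
time: 2.7
tool_pos: [0.4901, -0.341, 0.2312]
ee_rot: [3.139, 0.005, 1.949]
wrist_force: [1.4, -0.1, 0.9]
width: 0.0004
finger_force: 0.0
```

View pics/m3.png

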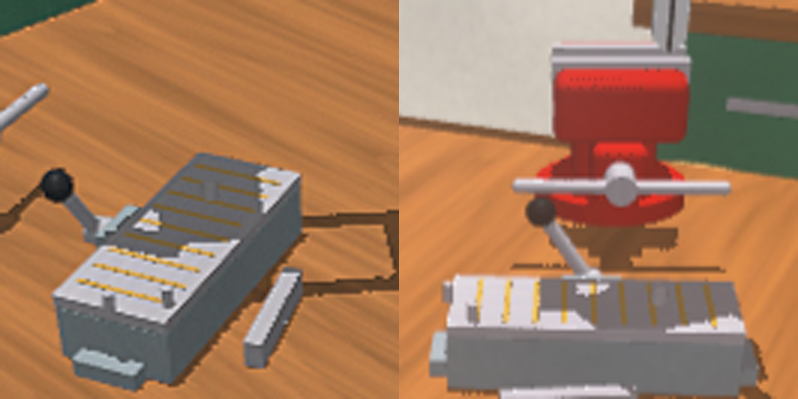

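The handle now leans toward the pair end, so the magnet is OFF. Next I turn, travel to the lever, and measure the scriber clearance.

```bash
python3 -m crank '[[0.4,[0,0,0],[0,0,8.2]],[0.4,[0,0,0],[0,0,8.2]],[0.4,[0,0,0],[0,0,8.2]],[0.4,[0,0,0],[0,0,8.2]],[0.4,[0,0,0],[0,0,8.2]],[0.4,[0,0,0],[0,0,8.2]],[0.4,[0,0,0],[0,0,8.2]],[0.4,[0,0,0],[0,0,8.2]]]'
python3 -m crank '[[0.4,[0,0,0],[0,0,8.2]],[0.4,[0,0,0],[0,0,8.2]],[0.4,[0,0,0],[0,0,8.2]],[0.4,[0,0,0],[0,0,8.2]],[0.4,[0,0,0],[0,0,8.2]],[0.4,[0,0,0],[0,0,8.2]],[0.4,[0,-0.04,0],[0,0,0]],[0.4,[0,-0.045,0],[0,0,0]]]'
python3 -m crank '[[0.4,[0,-0.045,0],[0,0,0]],[0.4,[0,-0.045,0],[0,0,0]],[0.4,[0,-0.045,0],[0,0,0]],[0.4,[0,-0.045,0],[0,0,0]],[0.4,[0,-0.045,0],[0,0,0]],[0.4,[0,-0.045,0],[0,0,0]],[0.4,[0,-0.045,0],[0,0,0]],[0.4,[0,-0.045,0],[0,0,0]]]'
python3 -c "
from h import *
a=load('scene0');b=load('side0')
for p in [(443,292),(426,312),(409,331)]: print(world(a,*p),onz(a,*p,.006))
print(world(b,308,383),world(b,235,365))
s=vision.snapshot('wrist'); print(s['fx'],s['cx'],s['cy'],s['R'].round(3).tolist(),-s['R'].T@s['t']); pickle.dump(s,open('pics/w1.pkl','wb'));cv2.imwrite('pics/w1.png',s['color'][:,:,::-1])
"
```

```text
time: 3.6
tool_pos: [0.4894, -0.3389, 0.2253]
ee_rot: [-3.139, 0.0, 0.801]
wrist_force: [0.1, 0.0, -0.0]
width: 0.0562
finger_force: 0.0
time: 4.4
tool_pos: [0.4935, -0.2542, 0.2248]
ee_rot: [-3.14, 0.003, -0.055]
wrist_force: [1.0, 0.1, -0.5]
width: 0.0561
finger_force: 0.0
time: 5.2
tool_pos: [0.5122, 0.1072, 0.2258]
ee_rot: [3.141, 0.002, -0.052]
wrist_force: [1.2, -0.6, -0.2]
width: 0.0566
finger_force: 0.0
[0.46523602 0.20055986 0.00725453] [0.4639808  0.19999747 0.006     ]
[0.52707574 0.20489104 0.00417956] [0.52871763 0.20569133 0.006     ]
[0.58570859 0.20931107 0.00532015] [0.58626216 0.20960589 0.006     ]
[0.45841007 0.19693037 0.00894223] [0.58055831 0.2104171  0.00659219]
371.64829954431775 316.45264097928936 239.6346299930064 [[-0.052, -0.999, 0.001], [-0.967, 0.051, 0.25], [-0.25, 0.012, -0.968]] [0.58384598 0.10463892 0.40588834]
```

View pics/w1.png

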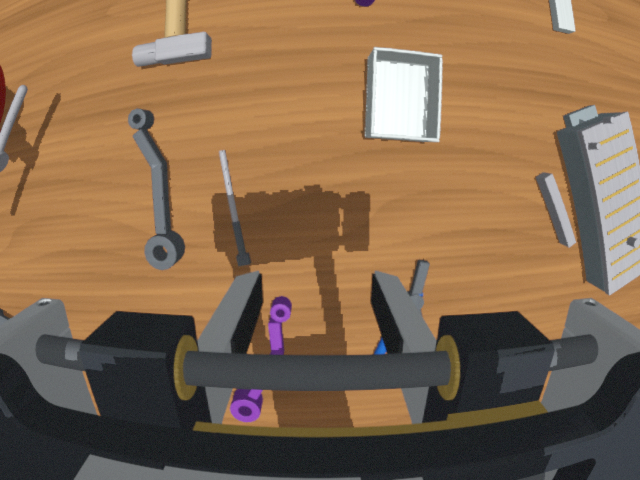

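The wrist view shows the grey lever, hub at (163,250) and eye at (141,118). The scriber is clear of it, running from (222,152) to (243,260). I'll measure the lever from this view.

```bash
cat >> h.py <<'E'
def fish(s,u,v,z):
    x,y=(u-s['cx'])/s['fx'],(v-s['cy'])/s['fy']; r=np.hypot(x,y); c=np.array([np.sin(r)*x/r,np.sin(r)*y/r,np.cos(r)])
    d=s['R'].T@c; o=-s['R'].T@s['t']; return o+d*(z-o[2])/d[2]
E
python3 -c "
from h import *
s=load('w1')
h=fish(s,164,249,.032);e=fish(s,141,118,.025);print(h,e,np.hypot(*(h-e)[:2]),rigid([(-.049,-.003),(.101,.020)],[h,e])[:2])
print('bar',fish(s,155,170,.025),fish(s,161,228,.025))
cv2.imwrite('pics/m4.png',cv2.resize(s['color'][90:290,90:290,::-1],(600,600),interpolation=cv2.INTER_CUBIC))"
python3 -m crank '[[0.4,[0.005,-0.044,0],[0,0,0]],[0.4,[0.005,-0.044,0],[0,0,0]],[0.4,[0,-0.044,0],[0,0,0]],[0.4,[0,-0.043,0],[0,0,0]],[0.4,[0,0,0],[0,0,0]]]'

```

```text
[0.48556094 0.27880707 0.032     ] [0.63217761 0.29308673 0.025     ] 0.14731041491734942 (array([0.5324409 , 0.27889062]), np.float64(-0.055060020109406846))
bar [0.57294514 0.28081269 0.025     ] [0.50807678 0.28192981 0.025     ]
time: 5.75
tool_pos: [0.5307, 0.2841, 0.2245]
ee_rot: [-3.141, 0.004, -0.046]
wrist_force: [0.0, 0.2, -0.2]
width: 0.0564
finger_force: 0.0
```

View pics/m4.png

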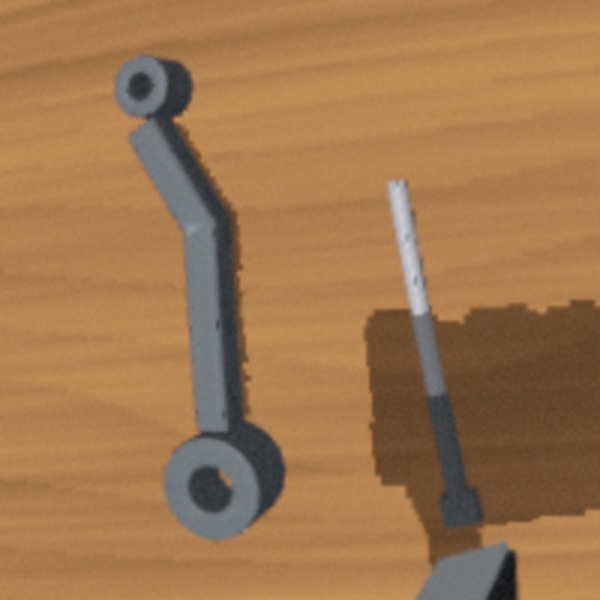

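```bash
python3 -m crank '[[0.4,[0,0,0.045],[0,0,0.6]],[0.4,[0,0,0.045],[0,0,0]],[0.4,[0,0,0.045],[0,0,0]],[0.4,[0,0,0.03],[0,0,0]],[0.4,[0,0,0.025],[0,0,0]],[0.4,[0,0,0.02],[0,0,0]],[0.4,[0,0,0],[0,0,0]],[0.4,[0,0,0],[0,0,0]]]'
python3 -c "
from h import *
a=snap('side','side3');s=vision.snapshot('wrist');pickle.dump(s,open('pics/w2.pkl','wb'))
f=lambda im:cv2.resize(im[:,:,::-1],(400,400),interpolation=cv2.INTER_CUBIC)
cv2.imwrite('pics/m5.png',np.hstack([f(a['color'][300:450,150:300]),f(s['color'][120:440,160:480])]))"
```

```text
time: 6.55
tool_pos: [0.5315, 0.2785, 0.0168]
ee_rot: [3.141, 0.001, -0.063]
wrist_force: [-0.3, 0.5, 0.3]
width: 0.0564
finger_force: 0.0
```

View pics/m5.png

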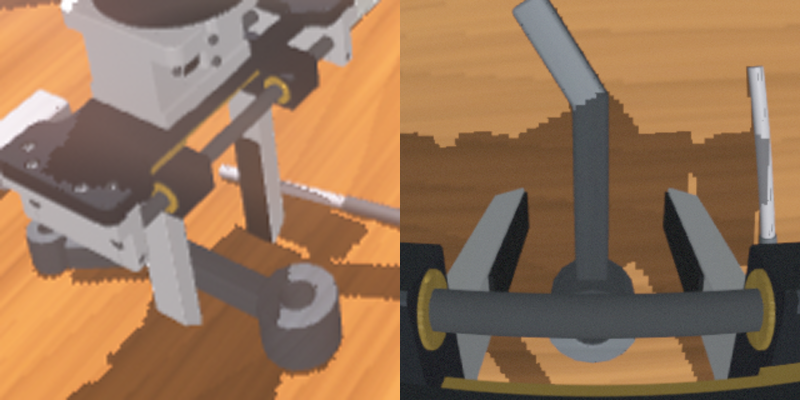

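The fingers straddle the bar between the hub and the bend. I lower the last 13 mm, centre, and close.

```bash
python3 -m crank '[[0.4,[0,-0.0015,0.006],[0,0,0]],[0.4,[0,-0.0015,0.006],[0,0,0]],[0.4,[0,0,0],[0,0,0]]]'
python3 -m crank '[[1,[0,0,0],[0,0,0]],[1,[0,0,0],[0,0,0]],[1,[0,0,0],[0,0,0]],[1,[0,0,0],[0,0,0]],[1,[0,0,0],[0,0,0]],[1,[0,0,0],[0,0,0]],[1,[0,0,0],[0,0,0]]]'
```

```text
time: 6.95
tool_pos: [0.5314, 0.2824, 0.0047]
ee_rot: [3.141, 0.001, -0.063]
wrist_force: [0.1, -0.1, -0.8]
width: 0.0565
finger_force: 0.0
time: 7.65
tool_pos: [0.532, 0.2815, 0.0056]
ee_rot: [3.14, -0.0, -0.063]
wrist_force: [-0.9, -3.6, 1.4]
width: 0.0137
finger_force: 30.0
```

Gripped at 13.7 mm width and 30 N. I lift slowly and check the balance.

```bash
python3 -m crank '[[1,[0,0,-0.01],[0,0,0]],[1,[0,0,-0.015],[0,0,0]],[1,[0,0,-0.02],[0,0,0]],[1,[0,0,-0.025],[0,0,0]],[1,[0,0,-0.025],[0,0,0]],[1,[0,0,0],[0,0,0]],[1,[0,0,0],[0,0,0]],[1,[0,0,0],[0,0,0]]]'
python3 -c "
from h import *
np.set_printoptions(precision=4,suppress=True)
a=snap('side','side4');b=snap('scene','scene4')
o=robot.get_obs();print(o['wrist_force'],o['wrist_torque'],o['tool_pos'],o['ee_rot'])
f=lambda im:cv2.resize(im[:,:,::-1],(400,400),interpolation=cv2.INTER_CUBIC)
cv2.imwrite('pics/m6.png',np.hstack([f(a['color'][280:440,140:300]),f(b['color'][240:400,390:550])]))"
```

```text
time: 8.45
tool_pos: [0.5305, 0.2819, 0.0982]
ee_rot: [3.14, 0.004, -0.063]
wrist_force: [0.2, -0.2, -8.5]
width: 0.0137
finger_force: 30.0
[ 0.3983 -0.8136 -6.4681] [0.0477 0.1123 0.0024] [0.5306 0.2818 0.098 ] [ 3.1397  0.004  -0.0628]
```

View pics/m6.png

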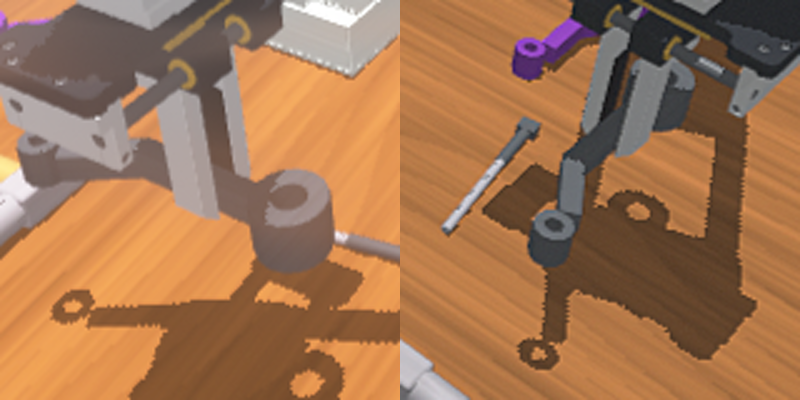

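It is held level and clear of the bench. Before carrying, I check its tilt and refine the chuck pose from depth.

```bash
python3 -c "
from h import *
np.set_printoptions(precision=4,suppress=True)
def cloud(s):
    v,u=np.mgrid[0:480,0:640]; d=s['z_map']; c=np.stack([(u-s['cx'])/s['fx']*d,(v-s['cy'])/s['fy']*d,d],-1); return ((c-s['t'])@s['R'])[d>0]
def rect(s,n):
    P=cloud(s); k=(abs(P[:,2]-.055)<.006)&(np.hypot(P[:,0]-.52,P[:,1]+.268)<.125)
    Q=P[k]; 
    print(n,len(Q),Q[:,2].mean(),cv2.minAreaRect((Q[:,:2]*1000).astype(np.float32)))
    # robust: trim in a rotated frame
    for z0 in [Q[:,2].mean()]:
      best=None
      for a in np.arange(.30,.45,.005):
        L=(Q[:,:2])@np.array([[np.cos(a),-np.sin(a)],[np.sin(a),np.cos(a)]])
        lo,hi=np.percentile(L,1,0),np.percentile(L,99,0); A=np.prod(hi-lo)
        if best is None or A<best[0]: best=(A,a,hi-lo,np.array([[np.cos(a),-np.sin(a)],[np.sin(a),np.cos(a)]])@((lo+hi)/2))
      print(best)
for n in ('scene0','scene4','side0','side4'): rect(load(n),n)
for n,s in (('scene',load('scene4')),('side',load('side4'))):
    P=cloud(s)
    # lever frame about tool
    a=-.063; L=(P[:,:2]-[.5306,.2848])@np.array([[np.cos(a),-np.sin(a)],[np.sin(a),np.cos(a)]])
    for nm,c,h,r0,r1 in (('hub',(-.049,-.003),.032,.011,.018),('eye',(.101,.02),.025,.006,.011)):
        r=np.hypot(*(L-c).T); k=(r<r1)&(r>r0)&(abs(P[:,2]-.0925-h)<.012); q=P[k,2]; print(n,nm,len(q),(np.median(q)-h-.0925) if len(q) else 0, np.percentile(q,[70,90])-h-.0925 if len(q) else 0)
"
```

```text
scene0 2297 0.053902436166394715 ((525.5897216796875, -288.4926452636719), (228.81097412109375, 126.29167175292969), 20.797592163085938)
(np.float64(0.02546145100479812), np.float64(0.37000000000000005), array([0.2184, 0.1166]), array([ 0.5234, -0.2852]))
scene4 2282 0.05394369800096344 ((523.5455932617188, -287.5897216796875), (227.13900756835938, 124.56932830810547), 21.422725677490234)
(np.float64(0.02288831332555939), np.float64(0.35500000000000004), array([0.2177, 0.1052]), array([ 0.5214, -0.2798]))
side0 1863 0.05433202379988257 ((523.1338500976562, -286.6568603515625), (223.1727752685547, 125.83322143554688), 21.111669540405273)
(np.float64(0.02530329870453896), np.float64(0.36500000000000005), array([0.2156, 0.1174]), array([ 0.5209, -0.2847]))
side4 1851 0.05430534089855664 ((523.517822265625, -287.9967346191406), (223.03518676757812, 128.636474609375), 20.459869384765625)
(np.float64(0.025299290302038195), np.float64(0.35500000000000004), array([0.2156, 0.1173]), array([ 0.5206, -0.285 ]))
scene hub 85 -3.953520451889514e-05 [0.0003 0.0011]
scene eye 137 -0.0016201982018823335 [-0.0008 -0.0002]
side hub 285 0.0008266337915085464 [0.0012 0.0018]
side eye 44 -0.00035705019633425206 [-0.      0.0003]
```

```bash
cat >> h.py <<'E'
def cloud(s):
    v,u=np.mgrid[0:480,0:640]; d=s['z_map']; c=np.stack([(u-s['cx'])/s['fx']*d,(v-s['cy'])/s['fy']*d,d],-1); return ((c-s['t'])@s['R'])[d>0]
def face(s,c0=(.5195,-.2685),a0=.37):
    P=cloud(s); R=lambda a:np.array([[np.cos(a),-np.sin(a)],[np.sin(a),np.cos(a)]])
    L=(P[:,:2]-c0)@R(a0); k=(abs(P[:,2]-.0545)<.005)&(abs(L[:,0])<.12)&(abs(L[:,1])<.053); Q=P[k,:2]
    best=None
    for a in np.arange(a0-.06,a0+.06,.002):
        M=Q@R(a); lo,hi=np.percentile(M,.7,0),np.percentile(M,99.3,0); A=np.prod(hi-lo)
        if best is None or A<best[0]: best=(A,a,hi-lo,R(a)@((lo+hi)/2))
    return best[1:],cv2.minAreaRect((Q*1000).astype(np.float32))
E
python3 -c "
from h import *
np.set_printoptions(precision=4,suppress=True)
for n in ('scene0','scene4','side0','side4'): print(n,face(load(n)))
def pins(s):
    P=cloud(s);a=.37;R=np.array([[np.cos(a),-np.sin(a)],[np.sin(a),np.cos(a)]])
    L=(P[:,:2]-[.5195,-.2685])@R; k=(abs(P[:,2]-.0705)<.003)&(abs(L[:,0])<.115)&(abs(L[:,1])<.045)
    for nm,m in (('pin',L[:,0]<0),('thinA',(L[:,0]>.06)&(L[:,1]>.02)),('thinB',(L[:,0]>.06)&(L[:,1]<=.02))): 
        q=L[k&m]; print(nm,len(q),np.median(q,0)*1e3 if len(q) else '')
for n in ('scene0','scene4','side0','side4'): print(n);pins(load(n))
"
```

```text
scene0 ((np.float64(0.36600000000000005), array([0.219 , 0.0899]), array([ 0.5181, -0.2728])), ((519.7432250976562, -273.0701599121094), (228.8159942626953, 93.57548522949219), 21.027109146118164))
scene4 ((np.float64(0.35600000000000004), array([0.2188, 0.09  ]), array([ 0.5185, -0.2727])), ((517.5272827148438, -273.1547546386719), (227.7749786376953, 93.95906066894531), 20.43302345275879))
side0 ((np.float64(0.36200000000000004), array([0.2167, 0.0913]), array([ 0.516 , -0.2726])), ((517.676513671875, -272.5224914550781), (223.1727752685547, 95.53062438964844), 21.111669540405273))
side4 ((np.float64(0.36000000000000004), array([0.2165, 0.091 ]), array([ 0.5161, -0.2726])), ((517.7913818359375, -272.5018310546875), (222.9330596923828, 95.59823608398438), 20.459869384765625))
scene0
pin 10 [-51.848  -5.805]
thinA 7 [86.1239 32.873 ]
thinB 8 [108.3791  -1.5935]
scene4
pin 13 [-53.5674  -6.7577]
thinA 5 [88.2812 32.6007]
thinB 9 [109.7727  -0.8518]
side0
pin 12 [-53.4186  -4.7899]
thinA 6 [86.0659 33.5407]
thinB 8 [106.0677   0.3567]
side4
pin 12 [-53.5099  -4.3468]
thinA 6 [86.0713 33.9092]
thinB 6 [106.1505  -0.7425]
```

Chuck: (0.517, -0.2727), yaw 0.361, with the face size and pin spacing (151.6 mm) matching. I carry the lever over, high first.

```bash
python3 -m crank '[[1,[0,0,-0.02],[0,0,0]],[1,[0,0,-0.035],[0,0,0]],[1,[0,0,-0.035],[0,0,0]],[1,[0.002,0.015,-0.015],[0,0,0]],[1,[0.002,0.025,0],[0,0,0]],[1,[0.002,0.035,0],[0,0,0]],[1,[0.002,0.04,0],[0,0,0]],[1,[0.002,0.04,0],[0,0,0]]]'
python3 -m crank '[[1,[0.002,0.04,0],[0,0,0]],[1,[0.002,0.04,0],[0,0,0]],[1,[0.002,0.04,0],[0,0,0]],[1,[0.002,0.04,0],[0,0,0]],[1,[0.002,0.04,0],[0,0,0]],[1,[0.002,0.04,0],[0,0,0]],[1,[0.002,0.04,0],[0,0,0]],[1,[0,0.04,0],[0,0,0]]]'
python3 -m crank '[[1,[0,0.035,0],[0,0,0]],[1,[0,0.025,0],[0,0,0]],[1,[0,0.015,0],[0,0,-3]],[1,[0,0.007,0],[0,0,-5.3]],[1,[0,0,0],[0,0,-6]],[1,[0,0,0],[0,0,-6]],[1,[0,0,0],[0,0,-4]],[1,[0,0,0],[0,0,0]]]'
python3 -m crank '[[1,[0,0,0],[0,0,0]],[1,[0,0,0],[0,0,0]],[1,[0,0,0],[0,0,0]]]'
```

```text
time: 9.35
tool_pos: [0.5311, 0.1247, 0.2035]
ee_rot: [3.14, 0.003, -0.063]
wrist_force: [0.1, -0.1, -5.9]
width: 0.0135
finger_force: 30.0
time: 10.15
tool_pos: [0.5245, -0.1954, 0.2035]
ee_rot: [-3.141, 0.003, -0.064]
wrist_force: [0.7, -0.0, -6.2]
width: 0.0137
finger_force: 30.0
time: 10.95
tool_pos: [0.5199, -0.2755, 0.2035]
ee_rot: [-3.139, 0.002, 0.36]
wrist_force: [-0.8, -0.1, -7.0]
width: 0.0139
finger_force: 30.0
time: 11.25
tool_pos: [0.5211, -0.2751, 0.2052]
ee_rot: [-3.141, 0.0, 0.361]
wrist_force: [-0.2, 0.1, -6.7]
width: 0.0137
finger_force: 30.0
```

```bash
python3 -m crank '[[1,[-0.001,0,0.02],[0,0,0]],[1,[-0.001,0,0.025],[0,0,0]],[1,[0,0,0.02],[0,0,0]],[1,[0,0,0.015],[0,0,0]],[1,[0,0,0.01],[0,0,0]],[1,[0,0,0],[0,0,0]],[1,[0,0,0],[0,0,0]],[1,[0,0,0],[0,0,0]]]'
cat > m.py <<'E'
from h import *
import sys; from scipy.optimize import least_squares
np.set_printoptions(precision=4,suppress=True)
n=sys.argv[1]; o=[robot.get_obs()]; S=[snap('side','side'+n),snap('scene','scene'+n)]; o.append(robot.get_obs())
for x in o: print(x['tool_pos'],x['ee_rot'])
tp=np.mean([x['tool_pos'] for x in o],0); yaw=o[0]['ee_rot'][2]; un=tp[2]-.0056
ims=[]
for s,nm in zip(S,('side','scene')):
    P=cloud(s); a=yaw; R=np.array([[np.cos(a),-np.sin(a)],[np.sin(a),np.cos(a)]]); L=(P[:,:2]-tp[:2])@R-[0,.003]
    for q,c,h,r0 in (('hub',(-.049,-.003),.032,.0205),('eye',(.101,.02),.025,.012)):
        k=(np.hypot(*(L-c).T)<r0+.012)&(abs(P[:,2]-un-h)<.004)
        if k.sum()>20: 
            Q=L[k]; r=np.hypot(*(Q-c).T); (cx,cy),rr=cv2.minEnclosingCircle((Q[r<r0+.006]*1e3).astype(np.float32)); print(nm,q,k.sum(),'dz mm',(np.median(P[k,2])-un-h)*1e3,'circle',cx-c[0]*1e3,cy-c[1]*1e3,rr)
    im=s['color'][:,:,::-1].copy(); u,v=proj(s,[tp[0],tp[1],.08]); u,v=int(np.clip(u-70,0,500)),int(np.clip(v-70,0,340)); 
    print(nm,'crop origin',u,v); ims.append(cv2.resize(im[v:v+140,u:u+140],(400,400),interpolation=cv2.INTER_CUBIC))
    for t,X in (('bore',(-.049,0,un+.032)),('eye',(.101,.023,un+.025))):
        w=np.r_[tp[:2]+R@np.array([X[0],X[1]-(.003 if t=='bore' else 0)]),X[2]]; p=np.array(proj(s,w)); print(t,'predicted crop px',(p-[u,v])*400/140)
cv2.imwrite(f'pics/m{n}.png',np.hstack(ims))
E
python3 m.py 7
```

```text
time: 12.05
tool_pos: [0.5203, -0.2763, 0.1172]
ee_rot: [3.139, -0.002, 0.361]
wrist_force: [0.3, -0.4, -7.0]
width: 0.0136
finger_force: 30.0
[ 0.5203 -0.2763  0.1172] [ 3.1391 -0.0019  0.3613]
[ 0.5201 -0.2762  0.117 ] [ 3.1393 -0.0017  0.3613]
side hub 108 dz mm -0.8606823802869146 circle 0.5349998474121094 3.7791128754615784 21.407930374145508
side eye 65 dz mm -0.8426951638506666 circle -3.0869369506835938 3.3359241485595703 13.837873458862305
side crop origin 308 139
bore predicted crop px [269.2367 127.3519]
eye predicted crop px [ 72.9715 145.4006]
scene hub 70 dz mm -1.323871487315914 circle -0.7983360290527344 8.514260292053223 20.419105529785156
scene eye 90 dz mm -1.2608413147259314 circle -1.8260498046875 0.0923614501953125 16.144264221191406
scene crop origin 178 106
bore predicted crop px [221.7022  98.2398]
eye predicted crop px [152.9793 207.3154]
```

View pics/m7.png

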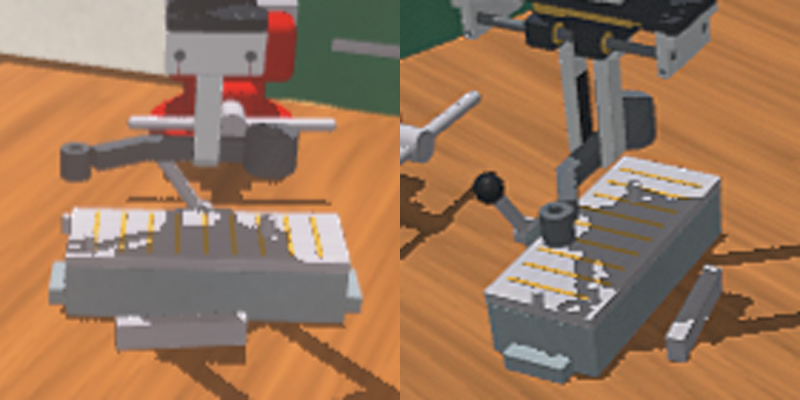

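The lever is over the chuck and level, with hub and eye heights agreeing. It sits about 6 mm too high and roughly 1–2 mm off. My picture views are used up, so I'll fit the face and lever outlines numerically in the same cameras to get the relative error.

```bash
cat > fit.py <<'E'
from h import *
import sys; from scipy.optimize import minimize
np.set_printoptions(precision=2,suppress=True)
K=8
def rend(s,hulls,box):
    u0,v0,u1,v1=box; im=np.zeros(((v1-v0)*K,(u1-u0)*K),np.uint8)
    for H in hulls:
        c=H@s['R'].T+s['t']; p=np.c_[s['fx']*c[:,0]/c[:,2]+s['cx']-u0+.5,s['fy']*c[:,1]/c[:,2]+s['cy']-v0+.5]*K
        cv2.fillConvexPoly(im,cv2.convexHull(p.astype(np.float32)).round().astype(np.int32),255)
    return cv2.resize(im,(u1-u0,v1-v0),interpolation=cv2.INTER_AREA)/255.
def place(M,p):
    a=p[2]; R=np.array([[np.cos(a),-np.sin(a),0],[np.sin(a),np.cos(a),0],[0,0,1]]); return M@R.T+[p[0],p[1],0]
def cyl(x,y,r,z0,z1):
    t=np.linspace(0,2*np.pi,40); return np.vstack([np.c_[x+r*np.cos(t),y+r*np.sin(t),0*t+z] for z in (z0,z1)])
def fit(s,mask,w,model,p0,box):
    f=lambda q:(w*(mask-rend(s,[place(M,np.array([q[0],q[1],q[2]*10])/1e3) for M in model],box))**2).sum()
    q0=np.array([p0[0]*1e3,p0[1]*1e3,p0[2]*1e2]); r=minimize(f,q0,method='Nelder-Mead',options=dict(initial_simplex=q0+np.array([[0,0,0],[5,0,0],[0,5,0],[0,0,3]]),xatol=.02,fatol=.01))
    return r.x*[1,1,10],r.fun,w[mask>.5].sum()
def box_of(s,model,p,m=12):
    q=np.array([proj(s,X) for M in model for X in place(M,p)]); a=q.min(0)-m;b=q.max(0)+m; return [int(max(a[0],0)),int(max(a[1],0)),int(min(b[0],640)),int(min(b[1],480))]
n=sys.argv[1]; o=robot.get_obs(); tp=np.array(o['tool_pos']); yaw=o['ee_rot'][2]; un=tp[2]-.0056
C=[np.array([(x,y,.055) for x in(-.11,.11) for y in (-.045,.045)])]
bar=np.array([(x,y,z) for x in(-.049,.03) for y in(-.01,.004) for z in(.007+un,.025+un)])
V=[cyl(-.049,-.003,.0205,un,un+.032),cyl(.101,.02,.012,un,un+.025)]
print('tool',tp*1e3,yaw*1e3)
for nm in ('scene','side'):
    s=load(nm+'0'); p0=(.518,-.271,.361); b=box_of(s,C,p0); im=s['color'][b[1]:b[3],b[0]:b[2]].astype(int)
    m=(im.min(2)>165).astype(np.uint8); m=cv2.morphologyEx(m,cv2.MORPH_CLOSE,np.ones((5,5)))
    k,l,st,_=cv2.connectedComponentsWithStats(m); m=(l==1+np.argmax(st[1:,4])).astype(float)
    c=fit(s,m,np.ones_like(m),C,p0,b); print(nm,'chuck',c)
    s=load(nm+n); a=yaw; R=np.array([[np.cos(a),-np.sin(a)],[np.sin(a),np.cos(a)]]); t0=tp[:2]+R@[0,.003]; p0=(*t0,yaw); b=box_of(s,V,p0,6)
    v,u=np.mgrid[b[1]:b[3],b[0]:b[2]]; d=s['z_map'][v,u]; X=(np.stack([(u-s['cx'])/s['fx']*d,(v-s['cy'])/s['fy']*d,d],-1)-s['t'])@s['R']; L=(X[...,:2]-t0)@R
    m=(d>0)&(abs(X[...,2]-un-.016)<.025)&(L[...,0]>-.085)&(L[...,0]<.125)&(L[...,1]>-.04)&(L[...,1]<.05)
    # compare only around hub and eye, away from bar and fingers
    r=np.zeros(m.shape)
    for x,y,rr,h in ((-.049,-.003,.0205,.032),(.101,.02,.012,.025)):
        if nm=='scene' and x<0: continue
        r=np.maximum(r,rend(s,[place(cyl(x,y,rr+.006,un-.006,un+h+.006),p0)],b)>0)
    br=[place(np.array([(x,y,z+un) for x in(-.035,.049) for y in(-.013,.007) for z in(.004,.028)]),p0), place(np.array([(x,y,z+un) for x,y in((.04,-.012),(.04,.012),(.092,.005),(.086,.025)) for z in(.004,.028)]),p0)]
    w=r*(d>0)*(rend(s,br,b)<.01)
    if nm=='side': f=fit(s,m.astype(float),w,V,p0,b)
    else:
        g=lambda q:(w*(m-rend(s,[place(V[1],(q[0]/1e3,q[1]/1e3,yaw))],b))**2).sum()
        q0=t0*1e3; rr=minimize(g,q0,method='Nelder-Mead',options=dict(initial_simplex=q0+np.array([[0,0],[4,0],[0,4]]),xatol=.02)); f=(np.r_[rr.x,yaw*1e3],rr.fun,w[m>.5].sum())
    print(nm,'lever',f,'pred',t0*1e3)
    e=R.T@(f[0][:2]-c[0][:2]); print('  lever - chuck in chuck axes mm',e,'yaw mrad',f[0][2]-c[0][2])
E
python3 fit.py 7
```

```text
tool [ 520.13 -276.24  117.01] 361.26717951491094
scene chuck (array([ 518.03, -273.92,  363.16]), np.float64(174.75384851980007), np.float64(2191.0))
scene lever (array([ 517.71, -272.69,  361.27]), np.float64(3.19758554402153), np.float64(94.0)) pred [ 519.07 -273.43]
  lever - chuck in chuck axes mm [0.14 1.26] yaw mrad -1.896624777600607
side chuck (array([ 517.06, -273.72,  359.53]), np.float64(100.12052287581699), np.float64(1661.0))
side lever (array([ 518.06, -272.45,  359.7 ]), np.float64(14.200938100730488), np.float64(417.0)) pred [ 519.07 -273.43]
  lever - chuck in chuck axes mm [1.38 0.84] yaw mrad 0.1756814149582624
```

Both cameras agree: the lever is off by about (+0.8, +1.0) mm with yaw within 2 mrad. I correct that and lower 6.5 mm.

```bash
python3 -m crank '[[1,[-0.0008,0.001,0.0035],[0,0,0]],[1,[0,0,0.003],[0,0,0]],[1,[0,0,0],[0,0,0]],[1,[0,0,0],[0,0,0]],[1,[0,0,0],[0,0,0]],[1,[0,0,0],[0,0,0]],[1,[0,0,0],[0,0,0]],[1,[0,0,0],[0,0,0]]]'
python3 m.py 8 | grep -v crop; python3 fit.py 8
python3 -c "
from h import *
s=load('scene8'); a=load('scene0'); b=load('side8')
P=cloud(s); R=np.array([[np.cos(.361),-np.sin(.361)],[np.sin(.361),np.cos(.361)]]); L=(P[:,:2]-[.5175,-.2735])@R
k=(abs(L[:,1]+.076)<.03)&(P[:,2]>.085)&(P[:,2]<.115)&(L[:,0]>.01)&(L[:,0]<.09); print('ball',np.median(L[k],0),k.sum())
o=robot.get_obs(); print(o['time'],np.abs(o['qvel']).max())"
```

```text
time: 12.95
tool_pos: [0.519, -0.277, 0.1091]
ee_rot: [3.141, -0.0, 0.361]
wrist_force: [-0.4, -0.3, -7.5]
width: 0.0137
finger_force: 30.0
[ 0.519  -0.277   0.1091] [ 3.1415 -0.0002  0.3612]
[ 0.519  -0.277   0.1091] [ 3.1415 -0.0001  0.3613]
side hub 115 dz mm -0.8458774455410989 circle -0.12103652954101562 2.432267487049103 21.667837142944336
side eye 66 dz mm -1.0420407958108904 circle -3.8652572631835938 2.803983688354492 14.702945709228516
scene hub 73 dz mm -1.3894082963068488 circle 0.3092155456542969 5.135501384735107 19.497859954833984
scene eye 89 dz mm -1.2505365567685236 circle -1.62115478515625 -0.4936370849609375 16.268648147583008
tool [ 519.04 -276.98  109.08] 361.3142472068547
scene chuck (array([ 518.03, -273.92,  363.16]), np.float64(174.75384851980007), np.float64(2191.0))
scene lever (array([ 516.74, -273.4 ,  361.31]), np.float64(3.6176239907727794), np.float64(92.0)) pred [ 517.98 -274.18]
  lever - chuck in chuck axes mm [-1.03  0.94] yaw mrad -1.8495570856568406
side chuck (array([ 517.06, -273.72,  359.53]), np.float64(100.12052287581699), np.float64(1661.0))
side lever (array([ 516.89, -273.63,  359.62]), np.float64(18.058193002691272), np.float64(415.0)) pred [ 517.98 -274.18]
  lever - chuck in chuck axes mm [-0.13  0.15] yaw mrad 0.09054164406796872
ball [ 0.04800715 -0.07197631] 99
13.05 0.0022805423599825954
```

The lever is aligned within about 1 mm, with the handle OFF. The underside is about 48.5 mm above the face, so I raise it 1.5 mm and hand in.

```bash
python3 -m crank '[[1,[0,0,-0.0015],[0,0,0]],[1,[0,0,0],[0,0,0]],[1,[0,0,0],[0,0,0]],[1,[0,0,0],[0,0,0]],[1,[0,0,0],[0,0,0]],[1,[0,0,0],[0,0,0]],[1,[0,0,0],[0,0,0]],[1,[0,0,0],[0,0,0]]]'
python3 -c "
from bench import robot
o=robot.get_obs();print(o['tool_pos'],o['ee_rot'],abs(o['qvel']).max() if hasattr(o['qvel'],'max') else o['qvel'])
print(robot.close_job())"
```

```text
time: 13.85
tool_pos: [0.519, -0.2769, 0.1105]
ee_rot: [-3.142, -0.0, 0.361]
wrist_force: [-0.1, 0.7, -6.8]
width: 0.0136
finger_force: 30.0
[ 0.51901327 -0.27694799  0.11047307] [-3.14158116e+00 -5.40284910e-05  3.61358965e-01] 0.0017971877098397074
the job is handed in; nothing more can be done
None
```

I flipped the magnet off and handed the job in at 13.85 s, with the lever gripped at its balance point and held level and still about 5 cm above the chuck's face, its bore and eye over their pins to within about 1 mm by camera measurement.

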